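# Make up two machine repair kits

## Task

Make up the two repair kits. In the yellow tray, stand the blue capacitor on the blue spot and the red-collared binding post on the red spot; in the white tray, stand the green capacitor on the green spot and the black-collared binding post on the black spot, and lay the red hex key set flat along the red rectangle, each centred on its mark. Do not knock over any capacitor or post, and leave the chrome shader frame and the screwdriver where they are.

Things in the scene. Friction and masses are not known exactly. Their poses are not given: they have to be found in the camera images.
- cap_blue_mid (a point): Blue can-style capacitor with a bare aluminium disc on top: upright cylinder 26 mm across, 46 mm high, about 45 g. This point lies on its axis at half height; z is its axis, up.
- cap_green_mid (a point): Green can-style capacitor with a bare aluminium disc on top: upright cylinder 22 mm across, 38 mm high, about 30 g. This point lies on its axis at half height; z is its axis, up.
- post_red_mid (a point): Brass binding post with a red collar, standing upright. Flange foot 24 mm across and 6 mm high, then a 20 mm round body up to 34 mm (brass to 14 mm, red collar above), then an 8 mm brass stud to the top at 42 mm. About 50 g. This point lies on its axis at half height (21 mm above its foot); z is its axis, up.
- post_black_mid (a point): Brass binding post with a black collar, standing upright. Flange foot 24 mm across and 6 mm high, then a 20 mm round body up to 34 mm (brass to 14 mm, black collar above), then an 8 mm brass stud to the top at 42 mm. About 50 g. This point lies on its axis at half height (21 mm above its foot); z is its axis, up.
- hex_set_mid (a point): Hex key set: red plastic fold-out holder with the steel keys folded in, lying flat on the bench. 96 mm long (its x), 28 mm wide (its y), 24 mm high (its z, up), about 90 g. This point is its centre, 12 mm above its underside. Either end may point either way.
- tray_yellow: Yellow kit tray. Fixed shallow tray, 180 mm (its x) by 130 mm (its y); floor 3 mm thick, rim 3 mm wide and 8 mm high. Origin: centre of its underside, z up. Painted flat on its floor: a blue spot 40 mm across centred at x = -40 mm, y = 0 (for the blue capacitor), and a red spot 34 mm across centred at x = +45 mm, y = 0 (for the red-collared post).
- tray_white: White kit tray. Fixed shallow tray, 180 mm (its x) by 130 mm (its y); floor 3 mm thick, rim 3 mm wide and 8 mm high. Origin: centre of its underside, z up. Painted flat on its floor: a red rectangle 110 mm (x) by 40 mm (y) centred at x = 0, y = +33 mm (for the hex key set, its length along x), a green spot 36 mm across centred at x = -45 mm, y = -33 mm (for the green capacitor), and a black spot 34 mm across centred at x = +45 mm, y = -33 mm (for the black-collared post).
- frame: Bystander: dented chrome shader frame of a tattoo machine, loose, about 95 mm long (its x), 24 mm wide, 65 mm high. Origin at the underside of its base bar. Leave it alone.
- driver: Bystander: loose black-handled screwdriver lying on the bench, about 170 mm long (its x), about 30 mm high. Origin on the bench under it. Leave it alone.

How it is judged:
By the outcome, as a careful person would: the job done as asked, in the order asked, and still so for the second after the job is handed in, with the robot touching nothing.
It also fails if it takes over 115 s, if anything falls off the work surface, if the arm or the gripper's body presses on something with over 40 N, if the wrist force passes 120 N, or if a joint passes its speed limit or range.

## Robot

A 6-joint arm with a two-finger parallel gripper is mounted at the origin on the work surface. World frame = base frame: x ahead of the robot, y to its left, z up, the work surface at z = 0. Lengths are in m, angles in degrees, forces in N, time in s.
With the tool pointing down it reaches from about 0.3 to 0.75 m from the base axis. Payload 8.5 kg.
Tool frame: the origin (TCP) lies at the very end of the fingers, on their centre line; the grasp point (between the pads) lies 19 mm behind it (env.pinch_z is the distance from the TCP to the grasp point, in m); z points along the fingers, y is the line along which they close (so a half turn about z gives the same grasp; the last joint's range is limited). The gripper opens to 85 mm and grips with 20 to 120 N. Pads are 22 mm wide; open, the fingers measure 114 mm over their backs; the gripper's body (76 mm by 85 mm) begins 54 mm behind the grasp point. The pads swing forward as they close: fully open they stand 13 mm farther back than shut.
Start: joints at [53.325, 21.807, 74.336, -0, 83.858, -12.336], TCP at [0.227, 0.501, 0.231] pointing down, gripper open.
Joint ranges: [-178.18, 178.18], [-50.72, 133.34], [12.68, 142.11], [-81.47, 261.47], [9.98, 163.14], [-165.26, 165.26]. Speed limits (degrees/s): [136.94, 136.94, 180, 180, 180, 180].

## Interface

Orientations are given as a 3x3 rotation matrix whose columns are the frame's x, y, z axes.
In Python, from rig import env, viewer gives the robot as it stands.
- The arm moves only by the tool drive_tool, never from a script. Its argument "series" is a list of rows, each a list of 3 entries, a list of its own where there are three numbers: the shift along the tool's x, y, z in m, then the turn about the tool's z in degrees, then the finger opening in m, from 0 to 0.0854. A call has 1 to 20 rows; each row is the pose to reach, as a shift and turn from the pose commanded when the call began, along the tool's axes at that moment; what a row does not reach only later rows make up. A row lasts 1/10 s, in which the tool goes at most 50 mm and 8.59 degrees, less where a joint would pass 70% of its speed; a pose out of reach is approached as far as the arm can. A call with a gripper value outside its range is refused whole. The fingers move at their own pace and stop on an object; "newtons" is the grip in N (left out, the last holds). Time passes only in rows, so rows that repeat a pose let the fingers close. It gives the time, the measured TCP pose, the force, the opening and the grip force at its end, in the units of the state.
- env.observe(): the state, without advancing time (a new reading comes with each control period).
- viewer.get_image(name): name is "scene" or "top"; returns a dict with "img" (420x560x3 uint8, red, green, blue), "depth" (420x560 float32, m along the optical axis (not along the pixel's ray), 0 where there is no reading), "camera_matrix" (3x3 intrinsics, pixels), "rvec" (rotation vector, rad) and "tvec" (3), from world to camera coordinates, as OpenCV has them. Camera axes: x right, y down, z forward; pixel columns grow to the right and rows downward; lengths in m; the calibration is good to about 2 mm. A picture is of the moment at which its call begins.
- env.close_job(): hands the job in; it is judged then, once.
The state is a dict: "time_s": time; "q": joint angles; "qvel": joint speeds; "joint_efforts": joint torques, N m; "position": TCP position; "tool_rot": TCP orientation; "ft_force": force on the tool from outside, world axes, zero at the start; "wrist_torque": the same for the moment, N m; "grip_width": finger opening in m; "gripper_force": force on a finger pad.
Only numpy, scipy, OpenCV 4.12 (cv2) and the standard library are available. Lean on these libraries where they do the work, as an engineer would, in place of code of your own. Each camera call takes 0.05 s, during which the arm holds its last target. There are 200 camera calls.

## Working session

There is one attempt and no reset: what is moved stays moved. The work goes in short steps, Python scripts to look and compute and a tool call to move; the robot and the scene stay as the last step left them, time stands still between calls to the robot, and variables do not carry over. Pictures are saved under pics/ and viewed, at most 14 in all, crops included, and the job is handed in when it is done.

Besides the shell and the picture viewer there is one more tool, called after ">>>" by a JSON object that holds its "name" and its "arguments". drive_tool: Moves the arm, as the interface text tells. Its arguments: {"type":"object","properties":{"series":{"type":"array"},"newtons":{"type":"number"}},"required":["series"]}

```bash
ls; mkdir -p pics
python3 - <<'E'
from rig import env, viewer
import cv2,numpy as np
s=env.observe()
for k,v in s.items(): print(k,np.round(v,3).tolist())
for n in("scene","top"):
    d=viewer.get_image(n); np.savez(f"{n}0.npz",**d)
    cv2.imwrite(f"pics/{n}0.png",d["img"][:,:,::-1])
    R=cv2.Rodrigues(np.array(d["rvec"]))[0]; print(n,d["camera_matrix"],-R.T@np.array(d["tvec"]).ravel(),R)
E
```

```text
pics
time_s 0.0
q [53.325, 21.842, 74.384, 0.001, 83.858, -12.336]
qvel [-0.011, -0.085, 0.011, -0.02, 0.018, -0.007]
joint_efforts [-0.001, -44.845, -23.128, -0.0, 0.005, 0.0]
position [0.226, 0.501, 0.231]
tool_rot [[-0.911, 0.412, -0.001], [0.412, 0.911, -0.001], [0.0, -0.001, -1.0]]
ft_force [-1.075, 0.139, 0.084]
wrist_torque [0.023, 0.015, 0.013]
gripper_force 0.0
grip_width 0.086
scene [[441.79142472   0.         277.50586392]
 [  0.         441.79142472 208.51606257]
 [  0.           0.           1.        ]] [0.92503245 0.42753774 0.5962515 ] [[-0.77569978  0.63085155 -0.01778124]
 [ 0.45395674  0.53817263 -0.71013625]
 [-0.43842118 -0.55892445 -0.70383971]]
top [[415.57684613   0.         277.93766319]
 [  0.         415.57684613 206.80846267]
 [  0.           0.           1.        ]] [ 5.07030320e-01 -6.44730025e-04  1.01699596e+00] [[ 0.027888   -0.99960508  0.00345723]
 [-0.99624169 -0.02807756 -0.08193983]
 [ 0.08200454 -0.0011591  -0.99663128]]
```

View pics/top0.png

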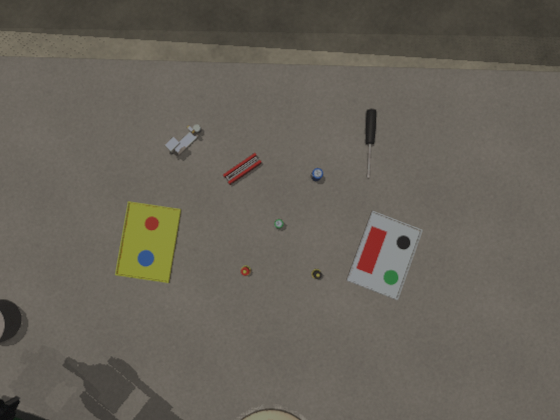

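View pics/scene0.png

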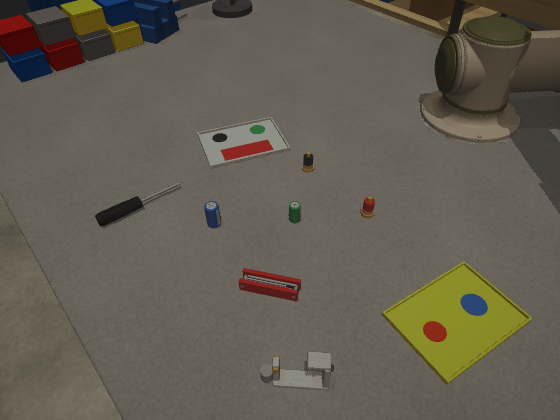

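The top view shows the yellow tray at about (148,243) and the white tray at (385,255). The blue cap is at (317,174), the green cap at (279,224), the red post at (246,271), the black post at (318,274) and the hex set at (243,169). The frame is at (184,140) and the driver near (370,140), and the scene view agrees.

```bash
cat > h.py <<'E'
import numpy as np,cv2
def cam(d): 
    R=cv2.Rodrigues(np.array(d["rvec"]))[0]; return d["camera_matrix"],R,np.array(d["tvec"]).ravel()
def pts(d):
    K,R,t=cam(d); h,w=d["depth"].shape; v,u=np.mgrid[:h,:w]; z=d["depth"]
    P=np.stack([(u-K[0,2])/K[0,0]*z,(v-K[1,2])/K[1,1]*z,z],-1)
    return (P-t)@R
def ray(d,uv,z):
    K,R,t=cam(d); c=-R.T@t; q=R.T@np.array([(uv[0]-K[0,2])/K[0,0],(uv[1]-K[1,2])/K[1,1],1]); return c+q*(z-c[2])/q[2]
def proj(d,P):
    K,R,t=cam(d); q=K@(R@np.array(P)+t); return q[:2]/q[2]
def masks(d):
    hsv=cv2.cvtColor(d["img"],cv2.COLOR_RGB2HSV).astype(int); H,S,V=hsv[...,0],hsv[...,1],hsv[...,2]
    return dict(blue=(H>100)&(H<130)&(S>110),green=(H>40)&(H<90)&(S>90),red=((H<8)|(H>172))&(S>140),yellow=(H>22)&(H<36)&(S>120)&(V>60),white=(S<40)&(V>135),black=(V<45))
def blobs(m,amin=12):
    n,l,s,c=cv2.connectedComponentsWithStats(m.astype(np.uint8)); return [(s[i,4],c[i],l==i) for i in range(1,n) if s[i,4]>=amin]
E
python3 - <<'E'
from h import *
for n in("top","scene"):
    d=dict(np.load(n+"0.npz")); P=pts(d); print(n)
    for k,m in masks(d).items():
        for a,c,mm in blobs(m):
            if a>8000: continue
            g=ray(d,c,.003)
            if not(.15<g[0]<.85 and abs(g[1])<.5): continue
            q=P[mm]; r=cv2.minAreaRect(np.argwhere(mm)[:,::-1].astype(np.float32))
            print(k,a,c.round(1),"z0.003:",g[:2].round(4),"depth med",np.median(q,0).round(4),"zmax",np.percentile(q[:,2],95).round(4),np.round(r[1],1))
E
```

```text
top
blue 28 [316.7 175.1] z0.003: [ 0.6715 -0.0951] depth med [ 0.6624 -0.0896  0.0454] zmax 0.048 [10.   8.3]
blue 182 [145.3 257.9] z0.003: [0.4574 0.3157] depth med [0.4573 0.3156 0.0029] zmax 0.0062 [14.1 14.8]
green 155 [390.5 277.1] z0.003: [ 0.4279 -0.2786] depth med [ 0.4279 -0.2789  0.0032] zmax 0.0066 [13. 13.]
red 103 [239.3 164.6] z0.003: [0.6922 0.0964] depth med [0.6893 0.093  0.023 ] zmax 0.0265 [ 2.7 38. ]
red 116 [244.4 171.8] z0.003: [0.6748 0.0832] depth med [0.672  0.0807 0.0221] zmax 0.0262 [ 3.  38.3]
red 126 [151.4 223.1] z0.003: [0.5419 0.3053] depth med [0.5421 0.3054 0.0032] zmax 0.0063 [12. 11.]
red 677 [371.3 249.8] z0.003: [ 0.492  -0.2314] depth med [ 0.4918 -0.2312  0.0033] zmax 0.0063 [15.4 43.8]
red 35 [244.9 270.5] z0.003: [0.4338 0.0737] depth med [0.437  0.071  0.0336] zmax 0.0359 [7. 7.]
yellow 3586 [148.  241.7] z0.003: [0.4967 0.3114] depth med [0.4977 0.3114 0.003 ] zmax 0.0075 [54.1 75. ]
white 26 [196.3 127.2] z0.003: [0.7831 0.2065] depth med [0.7775 0.2019 0.025 ] zmax 0.0281 [4.9 4.9]
white 140 [185.6 140.9] z0.003: [0.7479 0.2315] depth m
[... 1677 characters left out ...]
[0.7026 0.23  ] depth med [0.7262 0.2509 0.0655] zmax 0.067 [15. 21.]
white 45 [275.4 361. ] z0.003: [0.7511 0.1924] depth med [0.7662 0.2123 0.0535] zmax 0.0553 [8. 5.]
white 617 [298.3 379. ] z0.003: [0.7434 0.2326] depth med [0.7451 0.2329 0.0086] zmax 0.0102 [48.3 15.8]
black 93 [219.4 137.3] z0.003: [ 0.5113 -0.3088] depth med [ 0.5123 -0.3072  0.0041] zmax 0.0059 [ 7. 13.]
black 89 [307.9 160. ] z0.003: [ 0.4125 -0.1162] depth med [ 0.435  -0.0919  0.029 ] zmax 0.0361 [11.  8.]
black 631 [118.3 211.1] z0.003: [ 0.7928 -0.2347] depth med [ 0.7969 -0.2144  0.0214] zmax 0.0268 [13.8 47.7]
black 15 [289.7 286.2] z0.003: [0.6531 0.1079] depth med [0.6585 0.1143 0.0141] zmax 0.0153 [7.1 1.8]
```

Run:
```python
from h import *
from scipy.spatial import KDTree
G=dict(blue=(.668,-.089,.046),green=(.549,-.004,.038),red=(.434,.071,.034),black=(.431,-.097,.034))
for n in("top","scene"):
    d=dict(np.load(n+"0.npz")); P=pts(d).reshape(-1,3); print(n)
    for k,(x,y,h) in G.items():
        q=P[(np.hypot(P[:,0]-x,P[:,1]-y)<.035)&(P[:,2]>.012)]
        t=q[abs(q[:,2]-h)<.005]
        c=np.array([proj(d,p) for p in t]).mean(0)
        mid=(t.min(0)+t.max(0))/2
        print(k,len(q),len(t),"mean",t.mean(0).round(4),"mid",mid.round(4),"ext",np.ptp(t,0).round(4)[:2])
    q=P[(np.hypot(P[:,0]-.682,P[:,1]-.088)<.07)&(P[:,2]>(.018))&(P[:,2]<.03)]
    r=cv2.minAreaRect((q[:,:2]*1000).astype(np.float32)); print("hex",np.round(q.mean(0),4),r)
for n in("top","scene"):
  d=dict(np.load(n+"0.npz"));im=d["img"]
  K=[(.668,-.089,.03),(.549,-.004,.03),(.434,.071,.03),(.431,-.097,.03)]
  row=[cv2.resize(im[v-25:v+25,u-25:u+25],(200,200),interpolation=0) for u,v in (proj(d,p).round().astype(int) for p in K)]
  cv2.imwrite(f"pics/crop_{n}.png",np.hstack(row)[:,:,::-1]); globals()[n]=np.hstack(row)
cv2.imwrite("pics/crops.png",np.vstack([top,scene])[:,:,::-1])
```

```text
top
blue 116 95 mean [ 0.67   -0.0915  0.0462] mid [ 0.6698 -0.0918  0.0463] ext [0.0244 0.0239]
green 70 65 mean [ 0.5498 -0.003   0.0382] mid [ 0.5494 -0.003   0.0381] ext [0.0191 0.0191]
red 62 48 mean [0.4363 0.0734 0.0335] mid [0.436  0.0735 0.0332] ext [0.0165 0.0189]
black 65 50 mean [ 0.4324 -0.0968  0.034 ] mid [ 0.4325 -0.0977  0.0338] ext [0.0188 0.0191]
hex [0.6817 0.0884 0.0223] ((681.4591674804688, 89.25257873535156), (28.490745544433594, 95.49566650390625), 36.39280319213867)
scene
blue 304 139 mean [ 0.6702 -0.0892  0.0463] mid [ 0.6695 -0.091   0.0459] ext [0.0243 0.0265]
green 195 100 mean [ 0.5495 -0.0013  0.038 ] mid [ 0.549  -0.0033  0.0369] ext [0.021  0.0221]
red 160 74 mean [0.4368 0.0755 0.034 ] mid [0.4344 0.0732 0.0341] ext [0.02   0.0209]
black 125 54 mean [ 0.4328 -0.0943  0.0341] mid [ 0.4315 -0.0965  0.0336] ext [0.02   0.0189]
hex [0.6804 0.0906 0.0223] ((680.0794067382812, 90.07022094726562), (30.118885040283203, 94.8744888305664), 35.6542854309082)
```

View pics/crops.png

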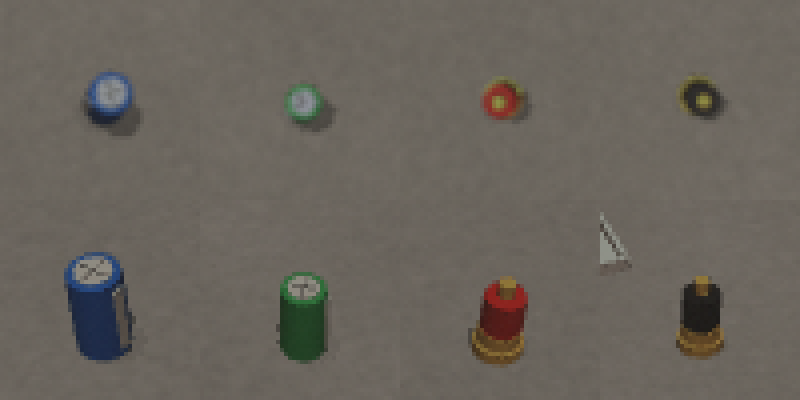

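The crops show all four parts upright, and their heights and sizes match the given values. Next I write a helper for tool-axis deltas and move above the blue cap.

```bash
cat > go.py <<'E'
import sys,numpy as np
from rig import env
s=env.observe(); p=np.array(s["position"]); R=np.array(s["tool_rot"])
a=np.degrees(np.arctan2(R[1,1],R[0,1]))
print("t",round(s["time_s"],2),"p",p.round(4),"yang",a.round(2),"w",round(s["grip_width"],4))
for w in sys.argv[1:]:
    v=[float(x) for x in w.split(",")]; print(w,"shift",(R.T@(np.array(v[:3])-p)).round(4), "turn",(((a-v[3]+90)%180-90).round(2) if len(v)>3 else ""))
E
python3 go.py .6697,-.0914,.10
```

```text
t 0.1 p [0.2265 0.5009 0.2308] yang 65.66 w 0.0853
.6697,-.0914,.10 shift [-0.6479 -0.3569  0.1311] turn
```

>>> {"name": "drive_tool", "arguments": {"series": [[[-0.648, -0.357, 0.13], 0, 0.05], [[-0.648, -0.357, 0.13], 0, 0.05], [[-0.648, -0.357, 0.13], 0, 0.05], [[-0.648, -0.357, 0.13], 0, 0.05], [[-0.648, -0.357, 0.13], 0, 0.05], [[-0.648, -0.357, 0.13], 0, 0.05], [[-0.648, -0.357, 0.13], 0, 0.05], [[-0.648, -0.357, 0.13], 0, 0.05], [[-0.648, -0.357, 0.13], 0, 0.05], [[-0.648, -0.357, 0.13], 0, 0.05], [[-0.648, -0.357, 0.13], 0, 0.05], [[-0.648, -0.357, 0.13], 0, 0.05], [[-0.648, -0.357, 0.13], 0, 0.05], [[-0.648, -0.357, 0.13], 0, 0.05], [[-0.648, -0.357, 0.13], 0, 0.05], [[-0.648, -0.357, 0.13], 0, 0.05], [[-0.648, -0.357, 0.13], 0, 0.05], [[-0.648, -0.357, 0.13], 0, 0.05], [[-0.648, -0.357, 0.13], 0, 0.05], [[-0.648, -0.357, 0.13], 0, 0.05]], "newtons": 30}}

```text
time_s: 2.1
position: [0.6697, -0.0902, 0.102]
tool_rot: [[-0.912, 0.411, 0.001], [0.411, 0.912, -0.0], [-0.001, 0.0, -1.0]]
ft_force: [0.1, -0.6, -0.2]
grip_width: 0.0498
gripper_force: 0.0
```

```bash
python3 go.py .6697,-.0914,.012
```

```text
t 2.1 p [ 0.6697 -0.0902  0.102 ] yang 65.74 w 0.0498
.6697,-.0914,.012 shift [-0.0004 -0.0011  0.09  ] turn
```

>>> {"name": "drive_tool", "arguments": {"series": [[[0, -0.001, 0.03], 0, 0.05], [[0, -0.001, 0.055], 0, 0.05], [[0, -0.001, 0.07], 0, 0.05], [[0, -0.001, 0.08], 0, 0.05], [[0, -0.001, 0.085], 0, 0.05], [[0, -0.001, 0.089], 0, 0.05], [[0, -0.001, 0.089], 0, 0.05], [[0, -0.001, 0.089], 0, 0.04], [[0, -0.001, 0.089], 0, 0.034], [[0, -0.001, 0.089], 0, 0.03], [[0, -0.001, 0.089], 0, 0.026], [[0, -0.001, 0.089], 0, 0.02], [[0, -0.001, 0.089], 0, 0.02], [[0, -0.001, 0.089], 0, 0.02], [[0, -0.001, 0.08], 0, 0.02], [[0, -0.001, 0.06], 0, 0.02], [[0, -0.001, 0.03], 0, 0.02], [[0, -0.001, 0.0], 0, 0.02], [[0, -0.001, 0.0], 0, 0.02]], "newtons": 30}}

```text
time_s: 4.0
position: [0.6713, -0.0926, 0.1062]
tool_rot: [[-0.911, 0.412, 0.008], [0.412, 0.911, -0.002], [-0.008, 0.001, -1.0]]
ft_force: [0.6, -0.5, -0.3]
grip_width: 0.025
gripper_force: 29.5
```

```bash
python3 go.py .4567,.316,.10 .4567,.316,.016
python3 - <<'E'
from rig import viewer; from h import *
d=viewer.get_image("scene"); cv2.imwrite("pics/s1.png",cv2.resize(d["img"][100:300,100:370],None,fx=2,fy=2)[:,:,::-1])
E
```

```text
t 4.0 p [ 0.6713 -0.0926  0.1062] yang 65.67 w 0.025
.4567,.316,.10 shift [0.3639 0.2838 0.0036] turn 
.4567,.316,.016 shift [0.3646 0.2838 0.0876] turn
```

View pics/s1.png

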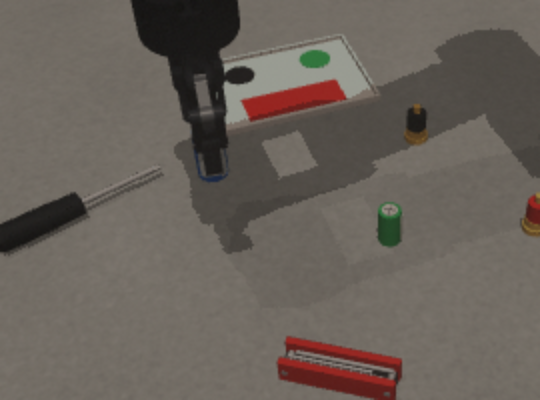

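The blue cap is gripped (25 mm opening, crop (212,165)), and the other parts are undisturbed. I'll carry it over the yellow tray.

>>> {"name": "drive_tool", "arguments": {"series": [[[0.362, 0.284, 0], 0, 0.02], [[0.362, 0.284, 0], 0, 0.02], [[0.362, 0.284, 0], 0, 0.02], [[0.362, 0.284, 0], 0, 0.02], [[0.362, 0.284, 0], 0, 0.02], [[0.362, 0.284, 0], 0, 0.02], [[0.362, 0.284, 0], 0, 0.02], [[0.362, 0.284, 0], 0, 0.02], [[0.362, 0.284, 0], 0, 0.02], [[0.362, 0.284, 0], 0, 0.02], [[0.362, 0.284, 0], 0, 0.02], [[0.362, 0.284, 0], 0, 0.02], [[0.362, 0.284, 0], 0, 0.02], [[0.362, 0.284, 0], 0, 0.02], [[0.362, 0.284, 0], 0, 0.02]]}}

```text
time_s: 5.55
position: [0.4573, 0.315, 0.1013]
tool_rot: [[-0.91, 0.414, -0.0], [0.414, 0.91, -0.0], [0.0, -0.0, -1.0]]
ft_force: [-0.3, 0.1, -0.4]
grip_width: 0.0252
gripper_force: 29.6
```

```bash
python3 go.py .4567,.316,.017
python3 - <<'E'
from rig import viewer; from h import *
d=viewer.get_image("scene"); P=pts(d); 
for a,c,mm in blobs(masks(d)["blue"]):
    q=P[mm]; print(a,c.round(1),q.min(0).round(3),q.max(0).round(3)) if q[:,0].min()>.2 and q[:,2].max()<.3 and q[:,1].min()>-.5 else 0
E
```

```text
t 5.55 p [0.4573 0.315  0.1013] yang 65.57 w 0.0252
.4567,.316,.017 shift [0.0009 0.0007 0.0843] turn 
310 [492.5 260.3] [0.445 0.302 0.089] [0.471 0.325 0.137]
```

>>> {"name": "drive_tool", "arguments": {"series": [[[0.001, 0.001, 0.03], 0, 0.02], [[0.001, 0.001, 0.055], 0, 0.02], [[0.001, 0.001, 0.07], 0, 0.02], [[0.001, 0.001, 0.078], 0, 0.02], [[0.001, 0.001, 0.082], 0, 0.02], [[0.001, 0.001, 0.084], 0, 0.02], [[0.001, 0.001, 0.0855], 0, 0.02], [[0.001, 0.001, 0.0855], 0, 0.02], [[0.001, 0.001, 0.0855], 0, 0.02], [[0.001, 0.001, 0.0855], 0, 0.03], [[0.001, 0.001, 0.0855], 0, 0.035], [[0.001, 0.001, 0.0855], 0, 0.045], [[0.001, 0.001, 0.0855], 0, 0.05], [[0.001, 0.001, 0.08], 0, 0.05], [[0.001, 0.001, 0.06], 0, 0.05], [[0.001, 0.001, 0.03], 0, 0.05], [[0.001, 0.001, 0.0], 0, 0.05], [[0.001, 0.001, 0.0], 0, 0.05]]}}

```text
time_s: 7.4
position: [0.4579, 0.3179, 0.1054]
tool_rot: [[-0.911, 0.412, 0.007], [0.412, 0.911, 0.003], [-0.005, 0.006, -1.0]]
ft_force: [0.5, 0.7, -0.2]
grip_width: 0.0504
gripper_force: 0.0
```

```bash
python3 go.py .436,.0735,.10
```

```text
t 7.4 p [0.4579 0.3179 0.1054] yang 65.67 w 0.0504
.436,.0735,.10 shift [-0.0807 -0.2317  0.0046] turn
```

>>> {"name": "drive_tool", "arguments": {"series": [[[-0.081, -0.229, 0], 0, 0.05], [[-0.081, -0.229, 0], 0, 0.05], [[-0.081, -0.229, 0], 0, 0.05], [[-0.081, -0.229, 0], 0, 0.05], [[-0.081, -0.229, 0], 0, 0.05], [[-0.081, -0.229, 0], 0, 0.05], [[-0.081, -0.229, 0], 0, 0.05], [[-0.081, -0.229, 0], 0, 0.05], [[-0.081, -0.229, 0], 0, 0.05], [[-0.081, -0.229, 0], 0, 0.05]]}}

```text
time_s: 8.4
position: [0.4356, 0.0761, 0.1013]
tool_rot: [[-0.912, 0.41, -0.0], [0.41, 0.912, 0.0], [0.0, 0.0, -1.0]]
ft_force: [0.2, -0.8, -0.3]
grip_width: 0.0501
gripper_force: 0.0
```

```bash
python3 go.py .436,.0735,.010
cat > chk.py <<'E'
import sys
from rig import viewer; from h import *
# x,y,h : centre of points near the top of height h
for n in("top","scene"):
    d=viewer.get_image(n); P=pts(d).reshape(-1,3)
    for w in sys.argv[1:]:
        x,y,h=[float(v) for v in w.split(",")]
        q=P[(np.hypot(P[:,0]-x,P[:,1]-y)<.03)&(abs(P[:,2]-h)<.005)]
        if len(q)<5: print(n,w,"hidden"); continue
        print(n,w,len(q),"mean",q.mean(0).round(4),"mid",((q.min(0)+q.max(0))/2).round(4),"ext",np.ptp(q,0)[:2].round(3))
    cv2.imwrite(f"pics/last_{n}.png",d["img"][:,:,::-1])
E
python3 chk.py .4567,.316,.049
```

```text
t 8.4 p [0.4356 0.0761 0.1013] yang 65.77 w 0.0501
.436,.0735,.010 shift [-0.0014 -0.0022  0.0913] turn 
top .4567,.316,.049 98 mean [0.4574 0.317  0.0491] mid [0.4568 0.3173 0.0492] ext [0.023 0.024]
scene .4567,.316,.049 234 mean [0.4581 0.3184 0.0493] mid [0.4571 0.3177 0.0484] ext [0.025 0.025]
```

>>> {"name": "drive_tool", "arguments": {"series": [[[-0.001, -0.001, 0.03], 0, 0.05], [[-0.001, -0.001, 0.055], 0, 0.05], [[-0.001, -0.001, 0.07], 0, 0.05], [[-0.001, -0.001, 0.08], 0, 0.05], [[-0.001, -0.001, 0.086], 0, 0.05], [[-0.001, -0.001, 0.091], 0, 0.05], [[-0.001, -0.001, 0.091], 0, 0.05], [[-0.001, -0.001, 0.091], 0, 0.04], [[-0.001, -0.001, 0.091], 0, 0.032], [[-0.001, -0.001, 0.091], 0, 0.027], [[-0.001, -0.001, 0.091], 0, 0.022], [[-0.001, -0.001, 0.091], 0, 0.015], [[-0.001, -0.001, 0.091], 0, 0.015], [[-0.001, -0.001, 0.091], 0, 0.015], [[-0.001, -0.001, 0.08], 0, 0.015], [[-0.001, -0.001, 0.06], 0, 0.015], [[-0.001, -0.001, 0.03], 0, 0.015], [[-0.001, -0.001, 0.0], 0, 0.015], [[-0.001, -0.001, 0.0], 0, 0.015], [[-0.001, -0.001, 0.0], 0, 0.015]]}}

```text
time_s: 10.5
position: [0.4361, 0.0738, 0.1013]
tool_rot: [[-0.911, 0.412, 0.001], [0.412, 0.911, -0.0], [-0.001, 0.0, -1.0]]
ft_force: [-0.1, -0.3, -1.6]
grip_width: 0.0188
gripper_force: 29.4
```

```bash
python3 go.py .5413,.3058,.10
```

```text
t 10.5 p [0.4361 0.0738 0.1013] yang 65.66 w 0.0188
.5413,.3058,.10 shift [-0.0003  0.2547  0.0013] turn
```

>>> {"name": "drive_tool", "arguments": {"series": [[[0, 0.254, 0], 0, 0.015], [[0, 0.254, 0], 0, 0.015], [[0, 0.254, 0], 0, 0.015], [[0, 0.254, 0], 0, 0.015], [[0, 0.254, 0], 0, 0.015], [[0, 0.254, 0], 0, 0.015], [[0, 0.254, 0], 0, 0.015], [[0, 0.254, 0], 0, 0.015], [[0, 0.254, 0], 0, 0.015], [[0, 0.254, 0], 0, 0.015], [[0, 0.254, 0], 0, 0.015], [[0, 0.254, 0], 0, 0.015]]}}

```text
time_s: 11.7
position: [0.5409, 0.3048, 0.1015]
tool_rot: [[-0.911, 0.413, 0.0], [0.413, 0.911, 0.0], [-0.0, 0.0, -1.0]]
ft_force: [1.0, 0.3, -1.6]
grip_width: 0.0187
gripper_force: 29.7
```

```bash
python3 go.py .5413,.3058,.0135
python3 - <<'E'
from rig import viewer; from h import *
d=viewer.get_image("scene"); P=pts(d).reshape(-1,3); q=P[(np.hypot(P[:,0]-.5413,P[:,1]-.3058)<.03)&(P[:,2]>.05)&(P[:,2]<.098)]
print(len(q),np.percentile(q,2,0).round(4),q.min(0).round(4),q.max(0).round(4))
cv2.imwrite("pics/s2.png",cv2.resize(d["img"][150:400,330:560],None,fx=2,fy=2)[:,:,::-1])
E
```

```text
t 11.7 p [0.5409 0.3048 0.1015] yang 65.63 w 0.0187
.5413,.3058,.0135 shift [0.     0.0011 0.088 ] turn 
54 [0.5414 0.2949 0.0913] [0.54   0.2942 0.0905] [0.5515 0.3164 0.098 ]
```

View pics/s2.png

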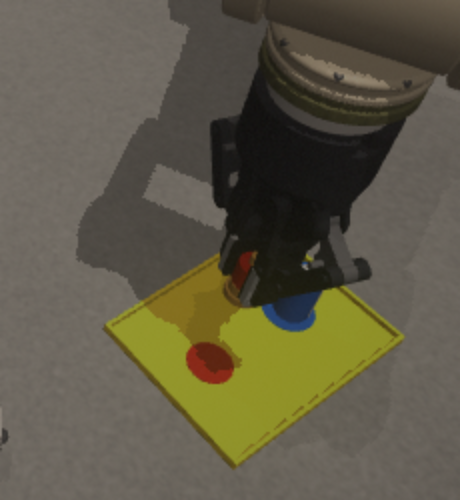

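The red post hangs upright in the fingers at crop (240,280), and the blue cap stands on its spot at (290,310). I'll lower the post now.

>>> {"name": "drive_tool", "arguments": {"series": [[[0, 0.0, 0.03], 0, 0.015], [[0, 0.0, 0.055], 0, 0.015], [[0, 0, 0.07], 0, 0.015], [[0, 0, 0.08], 0, 0.015], [[0, 0, 0.085], 0, 0.015], [[0, 0, 0.087], 0, 0.015], [[0, 0, 0.088], 0, 0.015], [[0, 0, 0.088], 0, 0.015], [[0, 0, 0.088], 0, 0.015], [[0, 0, 0.088], 0, 0.023], [[0, 0, 0.088], 0, 0.03], [[0, 0, 0.088], 0, 0.04], [[0, 0, 0.088], 0, 0.045], [[0, 0, 0.08], 0, 0.045], [[0, 0, 0.06], 0, 0.045], [[0, 0, 0.03], 0, 0.045], [[0, 0, 0], 0, 0.045], [[0, 0, 0], 0, 0.045], [[0, 0, 0], 0, 0.045]]}}

```text
time_s: 13.65
position: [0.5409, 0.3052, 0.102]
tool_rot: [[-0.911, 0.412, 0.001], [0.412, 0.911, 0.0], [-0.001, 0.001, -1.0]]
ft_force: [0.5, -0.2, -0.7]
grip_width: 0.0451
gripper_force: 0.0
```

```bash
python3 go.py .5495,-.003,.10
```

```text
t 13.65 p [0.5409 0.3052 0.102 ] yang 65.66 w 0.0451
.5495,-.003,.10 shift [-0.1349 -0.2773  0.0019] turn
```

>>> {"name": "drive_tool", "arguments": {"series": [[[-0.135, -0.277, 0], 0, 0.05], [[-0.135, -0.277, 0], 0, 0.05], [[-0.135, -0.277, 0], 0, 0.05], [[-0.135, -0.277, 0], 0, 0.05], [[-0.135, -0.277, 0], 0, 0.05], [[-0.135, -0.277, 0], 0, 0.05], [[-0.135, -0.277, 0], 0, 0.05], [[-0.135, -0.277, 0], 0, 0.05], [[-0.135, -0.277, 0], 0, 0.05], [[-0.135, -0.277, 0], 0, 0.05], [[-0.135, -0.277, 0], 0, 0.05], [[-0.135, -0.277, 0], 0, 0.05], [[-0.135, -0.277, 0], 0, 0.05]]}}

```text
time_s: 14.95
position: [0.5497, -0.0023, 0.1014]
tool_rot: [[-0.911, 0.411, 0.0], [0.411, 0.911, 0.0], [-0.0, 0.0, -1.0]]
ft_force: [0.2, -0.1, -0.2]
grip_width: 0.0504
gripper_force: 0.0
```

```bash
python3 go.py .5495,-.003,.011; python3 chk.py .4567,.316,.049 .5413,.3058,.037
```

```text
t 14.95 p [ 0.5497 -0.0023  0.1014] yang 65.71 w 0.0504
.5495,-.003,.011 shift [-0.0001 -0.0008  0.0904] turn 
top .4567,.316,.049 102 mean [0.4574 0.3169 0.0488] mid [0.4566 0.3179 0.0482] ext [0.023 0.026]
top .5413,.3058,.037 49 mean [0.541  0.3054 0.037 ] mid [0.5408 0.3061 0.0372] ext [0.019 0.019]
scene .4567,.316,.049 237 mean [0.4582 0.3184 0.0492] mid [0.4562 0.3183 0.0482] ext [0.026 0.026]
scene .5413,.3058,.037 131 mean [0.5422 0.3071 0.0371] mid [0.5399 0.3064 0.0368] ext [0.02 0.02]
```

Both yellow-tray parts are standing on their marks. The green cap is next.

>>> {"name": "drive_tool", "arguments": {"series": [[[0, -0.001, 0.03], 0, 0.05], [[0, -0.001, 0.055], 0, 0.05], [[0, -0.001, 0.07], 0, 0.05], [[0, -0.001, 0.08], 0, 0.05], [[0, -0.001, 0.086], 0, 0.05], [[0, -0.001, 0.09], 0, 0.05], [[0, -0.001, 0.09], 0, 0.05], [[0, -0.001, 0.09], 0, 0.04], [[0, -0.001, 0.09], 0, 0.032], [[0, -0.001, 0.09], 0, 0.027], [[0, -0.001, 0.09], 0, 0.022], [[0, -0.001, 0.09], 0, 0.015], [[0, -0.001, 0.09], 0, 0.015], [[0, -0.001, 0.09], 0, 0.015], [[0, -0.001, 0.08], 0, 0.015], [[0, -0.001, 0.06], 0, 0.015], [[0, -0.001, 0.03], 0, 0.015], [[0, -0.001, 0], 0, 0.015], [[0, -0.001, 0], 0, 0.015], [[0, -0.001, 0], 0, 0.015]]}}

```text
time_s: 17.05
position: [0.5493, -0.0037, 0.1018]
tool_rot: [[-0.911, 0.412, 0.001], [0.412, 0.911, -0.0], [-0.001, 0.0, -1.0]]
ft_force: [-0.1, 0.6, -0.6]
grip_width: 0.0209
gripper_force: 29.5
```

```bash
python3 go.py .427,-.2788,.10
```

```text
t 17.05 p [ 0.5493 -0.0037  0.1018] yang 65.66 w 0.0209
.427,-.2788,.10 shift [-0.002  -0.3011  0.0017] turn
```

>>> {"name": "drive_tool", "arguments": {"series": [[[-0.002, -0.301, 0], 0, 0.015], [[-0.002, -0.301, 0], 0, 0.015], [[-0.002, -0.301, 0], 0, 0.015], [[-0.002, -0.301, 0], 0, 0.015], [[-0.002, -0.301, 0], 0, 0.015], [[-0.002, -0.301, 0], 0, 0.015], [[-0.002, -0.301, 0], 0, 0.015], [[-0.002, -0.301, 0], 0, 0.015], [[-0.002, -0.301, 0], 0, 0.015], [[-0.002, -0.301, 0], 0, 0.015], [[-0.002, -0.301, 0], 0, 0.015], [[-0.002, -0.301, 0], 0, 0.015], [[-0.002, -0.301, 0], 0, 0.015], [[-0.002, -0.301, 0], 0, 0.015]]}}

```text
time_s: 18.45
position: [0.4272, -0.2786, 0.1014]
tool_rot: [[-0.911, 0.412, 0.0], [0.412, 0.911, -0.0], [-0.0, -0.0, -1.0]]
ft_force: [0.6, -0.7, -0.4]
grip_width: 0.021
gripper_force: 29.6
```

```bash
python3 go.py .427,-.2788,.0145
python3 - <<'E'
from rig import viewer; from h import *
d=viewer.get_image("scene"); P=pts(d); 
for a,c,mm in blobs(masks(d)["green"]):
    q=P[mm]
    if q[:,0].min()>.2 and q[:,1].min()>-.4: print(a,c.round(1),q.min(0).round(4),q.max(0).round(4))
E
```

```text
t 18.45 p [ 0.4272 -0.2786  0.1014] yang 65.68 w 0.021
.427,-.2788,.0145 shift [ 0.0001 -0.0002  0.0869] turn 
17 [254.8  96.4] [ 0.4215 -0.2785  0.0911] [ 0.4369 -0.2658  0.0966]
100 [256.8 129.1] [ 0.4097 -0.2942  0.0013] [ 0.4445 -0.2603  0.0069]
```

>>> {"name": "drive_tool", "arguments": {"series": [[[0, 0, 0.03], 0, 0.015], [[0, 0, 0.055], 0, 0.015], [[0, 0, 0.07], 0, 0.015], [[0, 0, 0.08], 0, 0.015], [[0, 0, 0.084], 0, 0.015], [[0, 0, 0.086], 0, 0.015], [[0, 0, 0.0875], 0, 0.015], [[0, 0, 0.0875], 0, 0.015], [[0, 0, 0.0875], 0, 0.015], [[0, 0, 0.0875], 0, 0.025], [[0, 0, 0.0875], 0, 0.032], [[0, 0, 0.0875], 0, 0.04], [[0, 0, 0.0875], 0, 0.045], [[0, 0, 0.08], 0, 0.045], [[0, 0, 0.06], 0, 0.045], [[0, 0, 0.03], 0, 0.045], [[0, 0, 0], 0, 0.045], [[0, 0, 0], 0, 0.045], [[0, 0, 0], 0, 0.045]]}}

```text
time_s: 20.4
position: [0.4271, -0.2788, 0.1019]
tool_rot: [[-0.911, 0.412, 0.001], [0.412, 0.911, -0.001], [-0.001, -0.0, -1.0]]
ft_force: [-0.0, 0.8, -0.5]
grip_width: 0.045
gripper_force: 0.0
```

```bash
python3 go.py .4322,-.097,.10
```

```text
t 20.4 p [ 0.4271 -0.2788  0.1019] yang 65.66 w 0.045
.4322,-.097,.10 shift [0.0703 0.1678 0.0017] turn
```

>>> {"name": "drive_tool", "arguments": {"series": [[[0.07, 0.168, 0], 0, 0.05], [[0.07, 0.168, 0], 0, 0.05], [[0.07, 0.168, 0], 0, 0.05], [[0.07, 0.168, 0], 0, 0.05], [[0.07, 0.168, 0], 0, 0.05], [[0.07, 0.168, 0], 0, 0.05], [[0.07, 0.168, 0], 0, 0.05], [[0.07, 0.168, 0], 0, 0.05], [[0.07, 0.168, 0], 0, 0.05], [[0.07, 0.168, 0], 0, 0.05], [[0.07, 0.168, 0], 0, 0.05]]}}

```text
time_s: 21.5
position: [0.4325, -0.0972, 0.1013]
tool_rot: [[-0.911, 0.413, -0.0], [0.413, 0.911, -0.0], [0.0, -0.0, -1.0]]
ft_force: [0.0, 0.7, 0.3]
grip_width: 0.05
gripper_force: 0.0
```

```bash
python3 go.py .4322,-.097,.010; python3 chk.py .427,-.2788,.041
```

```text
t 21.5 p [ 0.4325 -0.0972  0.1013] yang 65.63 w 0.05
.4322,-.097,.010 shift [0.0003 0.     0.0913] turn 
top .427,-.2788,.041 73 mean [ 0.4283 -0.2772  0.0409] mid [ 0.4278 -0.2778  0.0406] ext [0.021 0.022]
scene .427,-.2788,.041 57 mean [ 0.4283 -0.2758  0.0408] mid [ 0.4278 -0.2781  0.0403] ext [0.021 0.023]
```

The green cap is standing about 1 mm off its mark. I'll pick up the black post.

>>> {"name": "drive_tool", "arguments": {"series": [[[0, 0, 0.03], 0, 0.05], [[0, 0, 0.055], 0, 0.05], [[0, 0, 0.07], 0, 0.05], [[0, 0, 0.08], 0, 0.05], [[0, 0, 0.086], 0, 0.05], [[0, 0, 0.091], 0, 0.05], [[0, 0, 0.091], 0, 0.05], [[0, 0, 0.091], 0, 0.04], [[0, 0, 0.091], 0, 0.032], [[0, 0, 0.091], 0, 0.027], [[0, 0, 0.091], 0, 0.022], [[0, 0, 0.091], 0, 0.015], [[0, 0, 0.091], 0, 0.015], [[0, 0, 0.091], 0, 0.015], [[0, 0, 0.08], 0, 0.015], [[0, 0, 0.06], 0, 0.015], [[0, 0, 0.03], 0, 0.015], [[0, 0, 0], 0, 0.015], [[0, 0, 0], 0, 0.015], [[0, 0, 0], 0, 0.015]]}}

```text
time_s: 23.6
position: [0.4324, -0.0968, 0.1013]
tool_rot: [[-0.911, 0.412, 0.0], [0.412, 0.911, -0.0], [-0.001, -0.0, -1.0]]
ft_force: [0.3, -0.7, -1.0]
grip_width: 0.019
gripper_force: 29.4
```

```bash
python3 go.py .5122,-.309,.10
```

```text
t 23.6 p [ 0.4324 -0.0968  0.1013] yang 65.66 w 0.019
.5122,-.309,.10 shift [-0.1602 -0.1605  0.0013] turn
```

>>> {"name": "drive_tool", "arguments": {"series": [[[-0.16, -0.16, 0], 0, 0.015], [[-0.16, -0.16, 0], 0, 0.015], [[-0.16, -0.16, 0], 0, 0.015], [[-0.16, -0.16, 0], 0, 0.015], [[-0.16, -0.16, 0], 0, 0.015], [[-0.16, -0.16, 0], 0, 0.015], [[-0.16, -0.16, 0], 0, 0.015], [[-0.16, -0.16, 0], 0, 0.015], [[-0.16, -0.16, 0], 0, 0.015], [[-0.16, -0.16, 0], 0, 0.015], [[-0.16, -0.16, 0], 0, 0.015], [[-0.16, -0.16, 0], 0, 0.015]]}}

```text
time_s: 24.8
position: [0.5124, -0.3084, 0.1015]
tool_rot: [[-0.911, 0.412, 0.0], [0.412, 0.911, -0.0], [-0.0, -0.0, -1.0]]
ft_force: [0.2, -0.1, -0.6]
grip_width: 0.0193
gripper_force: 29.5
```

```bash
python3 go.py .5122,-.309,.0135
python3 - <<'E'
from rig import viewer; from h import *
d=viewer.get_image("scene"); P=pts(d).reshape(-1,3); q=P[(np.hypot(P[:,0]-.5122,P[:,1]+.309)<.03)&(P[:,2]>.05)&(P[:,2]<.098)]
print(len(q),q.min(0).round(4),q.max(0).round(4))
E
```

```text
t 24.8 p [ 0.5124 -0.3084  0.1015] yang 65.68 w 0.0193
.5122,-.309,.0135 shift [-0.0001 -0.0006  0.088 ] turn 
30 [ 0.5043 -0.3106  0.0898] [ 0.5238 -0.2948  0.0979]
```

>>> {"name": "drive_tool", "arguments": {"series": [[[0, 0, 0.03], 0, 0.015], [[0, 0, 0.055], 0, 0.015], [[0, 0, 0.07], 0, 0.015], [[0, 0, 0.08], 0, 0.015], [[0, 0, 0.085], 0, 0.015], [[0, 0, 0.087], 0, 0.015], [[0, 0, 0.088], 0, 0.015], [[0, 0, 0.088], 0, 0.015], [[0, 0, 0.088], 0, 0.015], [[0, 0, 0.088], 0, 0.023], [[0, 0, 0.088], 0, 0.03], [[0, 0, 0.088], 0, 0.04], [[0, 0, 0.088], 0, 0.045], [[0, 0, 0.08], 0, 0.045], [[0, 0, 0.06], 0, 0.045], [[0, 0, 0.03], 0, 0.045], [[0, 0, 0], 0, 0.045], [[0, 0, 0], 0, 0.045], [[0, 0, 0], 0, 0.045]]}}

```text
time_s: 26.75
position: [0.5124, -0.3086, 0.102]
tool_rot: [[-0.911, 0.412, 0.001], [0.412, 0.911, -0.001], [-0.001, -0.0, -1.0]]
ft_force: [-0.5, 0.0, -0.2]
grip_width: 0.0444
gripper_force: 0.0
```

```bash
python3 go.py .6808,.0897,.10,36
```

```text
t 26.75 p [ 0.5124 -0.3086  0.102 ] yang 65.67 w 0.0444
.6808,.0897,.10,36 shift [0.0107 0.4323 0.0018] turn 29.67
```

>>> {"name": "drive_tool", "arguments": {"series": [[[0.011, 0.432, 0], 29.5, 0.055], [[0.011, 0.432, 0], 29.5, 0.055], [[0.011, 0.432, 0], 29.5, 0.055], [[0.011, 0.432, 0], 29.5, 0.055], [[0.011, 0.432, 0], 29.5, 0.055], [[0.011, 0.432, 0], 29.5, 0.055], [[0.011, 0.432, 0], 29.5, 0.055], [[0.011, 0.432, 0], 29.5, 0.055], [[0.011, 0.432, 0], 29.5, 0.055], [[0.011, 0.432, 0], 29.5, 0.055], [[0.011, 0.432, 0], 29.5, 0.055], [[0.011, 0.432, 0], 29.5, 0.055], [[0.011, 0.432, 0], 29.5, 0.055], [[0.011, 0.432, 0], 29.5, 0.055], [[0.011, 0.432, 0], 29.5, 0.055], [[0.011, 0.432, 0], 29.5, 0.055]]}}

```text
time_s: 28.35
position: [0.6803, 0.0891, 0.1014]
tool_rot: [[-0.59, 0.808, 0.0], [0.808, 0.59, -0.0], [-0.0, 0.0, -1.0]]
ft_force: [0.4, -0.0, 0.3]
grip_width: 0.0552
gripper_force: 0.0
```

```bash
python3 go.py .6808,.0897,.008,36; python3 chk.py .427,-.2788,.041 .5122,-.309,.037
```

```text
t 28.35 p [0.6803 0.0891 0.1014] yang 36.13 w 0.0552
.6808,.0897,.008,36 shift [0.0002 0.0007 0.0934] turn 0.13
top .427,-.2788,.041 72 mean [ 0.4283 -0.2773  0.041 ] mid [ 0.4278 -0.2782  0.0406] ext [0.021 0.022]
top .5122,-.309,.037 49 mean [ 0.5126 -0.3059  0.0364] mid [ 0.5131 -0.3072  0.036 ] ext [0.019 0.021]
scene .427,-.2788,.041 hidden
scene .5122,-.309,.037 46 mean [ 0.5129 -0.3043  0.0367] mid [ 0.5112 -0.3069  0.0364] ext [0.019 0.018]
```

View pics/last_scene.png

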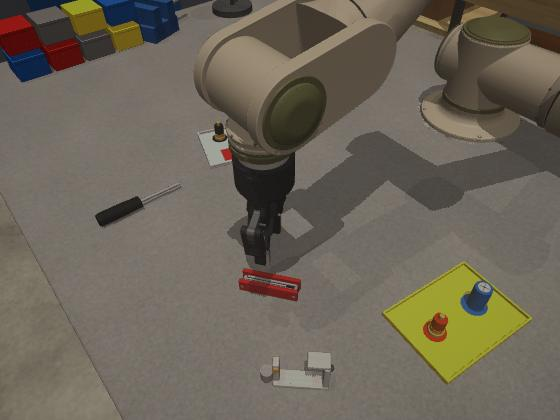

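The blue and red parts stand on their marks at (480,297) and (438,327), the black post stands at (219,130), and the gripper is above the hex set at (270,283). I'll pick up the hex set.

>>> {"name": "drive_tool", "arguments": {"series": [[[0, 0, 0.03], 0, 0.055], [[0, 0, 0.055], 0, 0.055], [[0, 0, 0.07], 0, 0.055], [[0, 0, 0.08], 0, 0.055], [[0, 0, 0.088], 0, 0.055], [[0, 0, 0.0935], 0, 0.055], [[0, 0, 0.0935], 0, 0.055], [[0, 0, 0.0935], 0, 0.045], [[0, 0, 0.0935], 0, 0.038], [[0, 0, 0.0935], 0, 0.033], [[0, 0, 0.0935], 0, 0.03], [[0, 0, 0.0935], 0, 0.022], [[0, 0, 0.0935], 0, 0.022], [[0, 0, 0.0935], 0, 0.022], [[0, 0, 0.085], 0, 0.022], [[0, 0, 0.06], 0, 0.022], [[0, 0, 0.03], 0, 0.022], [[0, 0, 0], 0, 0.022], [[0, 0, 0], 0, 0.022], [[0, 0, 0], 0, 0.022]], "newtons": 40}}

```text
time_s: 30.45
position: [0.6802, 0.0896, 0.1015]
tool_rot: [[-0.59, 0.807, 0.0], [0.807, 0.59, -0.0], [-0.0, 0.0, -1.0]]
ft_force: [-0.3, 0.1, -2.0]
grip_width: 0.0269
gripper_force: 39.8
```

```bash
python3 go.py .492,-.2316,.10,70.2
python3 - <<'E'
from rig import viewer; from h import *
for n in("top","scene"):
    d=viewer.get_image(n); P=pts(d).reshape(-1,3); q=P[(np.hypot(P[:,0]-.681,P[:,1]-.09)<.075)&(P[:,2]>.05)&(P[:,2]<.13)]
    m=masks(d)["red"].ravel(); q=pts(d).reshape(-1,3)[m]; q=q[(np.hypot(q[:,0]-.681,q[:,1]-.09)<.075)&(q[:,2]>.05)]
    print(n,len(q),q.min(0).round(4),q.max(0).round(4),cv2.minAreaRect((q[:,:2]*1000).astype(np.float32)))
E
```

```text
t 30.45 p [0.6802 0.0896 0.1015] yang 36.16 w 0.0269
.492,-.2316,.10,70.2 shift [-0.1482 -0.3415  0.0015] turn -34.04
top 51 [0.6475 0.0952 0.106 ] [0.6694 0.1321 0.2366] ((657.2000122070312, 115.22752380371094), (36.640869140625, 17.772977828979492), 74.00366973876953)
scene 777 [0.6418 0.0447 0.0926] [0.7323 0.1364 0.2922] ((696.222412109375, 102.69279479980469), (70.56626892089844, 95.90533447265625), 38.472511291503906)
```

>>> {"name": "drive_tool", "arguments": {"series": [[[-0.148, -0.341, 0], -34, 0.022], [[-0.148, -0.341, 0], -34, 0.022], [[-0.148, -0.341, 0], -34, 0.022], [[-0.148, -0.341, 0], -34, 0.022], [[-0.148, -0.341, 0], -34, 0.022], [[-0.148, -0.341, 0], -34, 0.022], [[-0.148, -0.341, 0], -34, 0.022], [[-0.148, -0.341, 0], -34, 0.022], [[-0.148, -0.341, 0], -34, 0.022], [[-0.148, -0.341, 0], -34, 0.022], [[-0.148, -0.341, 0], -34, 0.022], [[-0.148, -0.341, 0], -34, 0.022], [[-0.148, -0.341, 0], -34, 0.022], [[-0.148, -0.341, 0], -34, 0.022]]}}

```text
time_s: 31.95
position: [0.4926, -0.2306, 0.1013]
tool_rot: [[-0.941, 0.338, -0.0], [0.338, 0.941, 0.0], [0.0, 0.0, -1.0]]
ft_force: [0.9, -0.8, -1.3]
grip_width: 0.0272
gripper_force: 40.0
```

```bash
python3 go.py .492,-.2316,.011,70.2
python3 - <<'E'
from rig import viewer; from h import *
d=viewer.get_image("scene"); P=pts(d); m=masks(d)["red"]; a=np.radians(70.2-90)
m&=(P[...,2]>.05)&(P[...,2]<.14)&(np.hypot(P[...,0]-.492,P[...,1]+.2316)<.075)
q=P[m]; u=(q[:,:2]-[.492,-.2316])@np.array([[np.cos(a),-np.sin(a)],[np.sin(a),np.cos(a)]])
print(len(q),"along",np.percentile(u[:,0],[0.5,99.5]).round(4),"across",np.percentile(u[:,1],[1,99]).round(4),"z",np.percentile(q[:,2],[1,99]).round(4))
cv2.imwrite("pics/s3.png",cv2.resize(d["img"][20:220,130:400],None,fx=2.5,fy=2.5)[:,:,::-1])
E
```

```text
t 31.95 p [ 0.4926 -0.2306  0.1013] yang 70.22 w 0.0272
.492,-.2316,.011,70.2 shift [ 0.0003 -0.0012  0.0903] turn 0.02
523 along [-0.0461  0.0481] across [-0.0101  0.018 ] z [0.0949 0.1191]
```

View pics/s3.png

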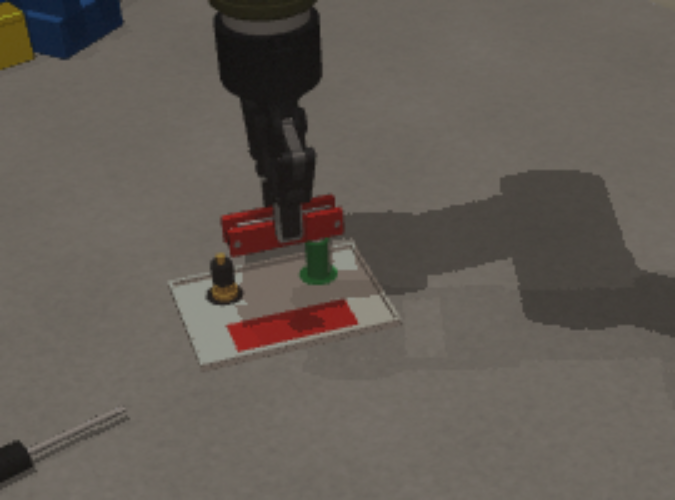

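The hex set hangs level and parallel to the red rectangle; the black and green parts stand on their spots at crop (222,280) and (318,260). I'll lower the hex set.

>>> {"name": "drive_tool", "arguments": {"series": [[[0.001, -0.002, 0.03], 0, 0.022], [[0.001, -0.002, 0.055], 0, 0.022], [[0.001, -0.002, 0.07], 0, 0.022], [[0.001, -0.002, 0.08], 0, 0.022], [[0.001, -0.002, 0.086], 0, 0.022], [[0.001, -0.002, 0.088], 0, 0.022], [[0.001, -0.002, 0.09], 0, 0.022], [[0.001, -0.002, 0.09], 0, 0.022], [[0.001, -0.002, 0.09], 0, 0.022], [[0.001, -0.002, 0.09], 0, 0.03], [[0.001, -0.002, 0.09], 0, 0.036], [[0.001, -0.002, 0.09], 0, 0.042], [[0.001, -0.002, 0.09], 0, 0.042], [[0.001, -0.002, 0.08], 0, 0.042], [[0.001, -0.002, 0.06], 0, 0.042], [[0.001, -0.002, 0.03], 0, 0.042], [[0.001, -0.002, 0], 0, 0.042], [[0.001, -0.002, 0], 0, 0.042]]}}

```text
time_s: 33.8
position: [0.4923, -0.2338, 0.1057]
tool_rot: [[-0.941, 0.339, 0.006], [0.339, 0.941, -0.005], [-0.008, -0.002, -1.0]]
ft_force: [0.1, -0.5, 0.2]
grip_width: 0.0419
gripper_force: 0.0
```

>>> {"name": "drive_tool", "arguments": {"series": [[[0.05, 0.25, -0.1], 0, 0.05], [[0.05, 0.25, -0.1], 0, 0.05], [[0.05, 0.25, -0.1], 0, 0.05], [[0.05, 0.25, -0.1], 0, 0.05], [[0.05, 0.25, -0.1], 0, 0.05], [[0.05, 0.25, -0.1], 0, 0.05], [[0.05, 0.25, -0.1], 0, 0.05], [[0.05, 0.25, -0.1], 0, 0.05], [[0.05, 0.25, -0.1], 0, 0.05], [[0.05, 0.25, -0.1], 0, 0.05]]}}

```text
time_s: 34.8
position: [0.5283, 0.0183, 0.2007]
tool_rot: [[-0.94, 0.341, -0.001], [0.341, 0.94, 0.0], [0.001, -0.0, -1.0]]
ft_force: [-1.3, -0.9, 0.8]
grip_width: 0.0503
gripper_force: 0.0
```

```bash
python3 chk.py .4567,.316,.049 .5413,.3058,.037 .427,-.2788,.041 .5122,-.309,.037
python3 - <<'E'
from rig import viewer; from h import *
a=np.radians(70.2-90)
for n in("top","scene"):
    d=viewer.get_image(n); P=pts(d).reshape(-1,3); q=P[(np.hypot(P[:,0]-.492,P[:,1]+.2316)<.052)&(P[:,2]>.019)&(P[:,2]<.032)]
    u=(q[:,:2]-[.492,-.2316])@np.array([[np.cos(a),-np.sin(a)],[np.sin(a),np.cos(a)]])
    print(n,"hex mm along/across",((u.min(0)+u.max(0))/2).round(4),np.ptp(u,0).round(4),cv2.minAreaRect((u*1000).astype(np.float32))[2])
im=viewer.get_image("top")["img"]
cv2.imwrite("pics/fin.png",np.hstack([cv2.resize(im[190:310,100:200],(400,480)),cv2.resize(im[195:315,335:435],(400,480))])[:,:,::-1])
E
```

```text
top .4567,.316,.049 102 mean [0.4575 0.317  0.0489] mid [0.4576 0.3176 0.049 ] ext [0.025 0.024]
top .5413,.3058,.037 51 mean [0.5409 0.3053 0.0368] mid [0.5407 0.306  0.0375] ext [0.019 0.019]
top .427,-.2788,.041 70 mean [ 0.4281 -0.2773  0.041 ] mid [ 0.4287 -0.2779  0.0406] ext [0.019 0.021]
top .5122,-.309,.037 46 mean [ 0.513  -0.3059  0.0367] mid [ 0.5131 -0.3071  0.037 ] ext [0.019 0.02 ]
scene .4567,.316,.049 237 mean [0.4583 0.3183 0.0492] mid [0.457  0.3179 0.0482] ext [0.026 0.025]
scene .5413,.3058,.037 135 mean [0.5422 0.3072 0.037 ] mid [0.5403 0.3064 0.0369] ext [0.02  0.019]
scene .427,-.2788,.041 57 mean [ 0.4282 -0.2753  0.0411] mid [ 0.4272 -0.2766  0.0401] ext [0.022 0.023]
scene .5122,-.309,.037 47 mean [ 0.5132 -0.304   0.0368] mid [ 0.5117 -0.3058  0.0365] ext [0.018 0.021]
top hex mm along/across [ 0.0012 -0.0001] [0.0955 0.029 ] 0.38335078954696655
scene hex mm along/across [-0.0005 -0.0004] [0.0962 0.0312] 0.8719170093536377
```

View pics/fin.png

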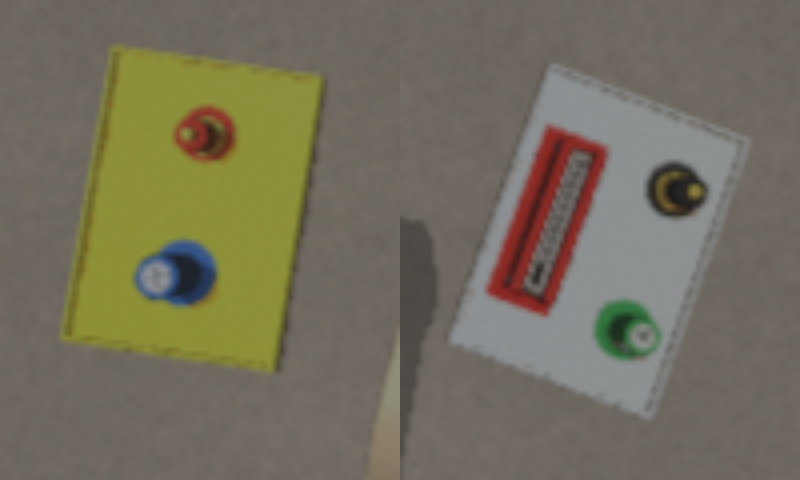

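View pics/last_scene.png

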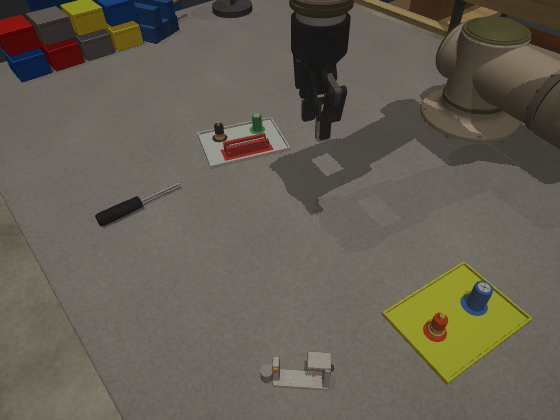

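All five parts are upright or flat and within about 2 mm of their marks. The frame (300,370) and driver (140,205) haven't moved, and the gripper is clear, so I'm handing in.

```bash
python3 -c "
from rig import env
print(env.close_job())"
```

```text
the job is handed in; nothing more can be done
None
```

Both repair kits are made up and the job is handed in: the last camera check put all five parts standing or lying within about 2 mm of their marks, with the frame and screwdriver left where they were, in about 35 s of robot time.

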